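# Load a cartridge under the sprung clamp bar of a dispensing pump

### The arm

A 7-joint arm with a two-finger parallel gripper is mounted at the origin on the work surface. World frame = base frame: x ahead of the robot, y to its left, z up, the work surface at z = 0. Lengths are in mm, angles in rad, forces in N, time in s.
With the tool pointing down it reaches from about 425 to 950 mm from the base axis. Payload 16.7 kg.
Tool frame: the origin (TCP) lies between the finger pads; the fingertips stand 8 mm ahead of it and the grasp point (between the pads) lies 11 mm behind it (env.finger_overhang is the distance from the TCP to the fingertips, in mm); y points along the fingers, z is the direction in which the jaws open and shut, and the axes are right-handed (so a half turn about y gives the same grasp; the last joint's range is limited). The gripper opens to 94 mm and grips with 3 to 60 N. Pads are 16 mm wide; open, the fingers measure 119 mm over their backs; the gripper's body (75 mm by 177 mm) begins 78 mm behind the grasp point.
Start: joints at [-1.492, 0.426, 0.074, 1.606, -0.034, 1.111, -0.067], TCP at [153.103, 657.369, 213.467] pointing down, gripper open.
Joint ranges: [-2.85, 2.85], [-0.5, 2.14], [-1.23, 1.37], [0.21, 2.46], [-1.02, 4.16], [0.16, 2.05], [-2.73, 2.73]. Speed limits (rad/s): [1.89, 1.89, 2.39, 2.39, 3.01, 3.01, 3.01].

### API

Orientations are given as a unit quaternion [x, y, z, w].
In Python, from bench import env, hand, get_state, get_image, camera_info gives the robot as it stands. The module is installed in compiled form; this text tells all that it offers. Calls block until the motion is done:
- env.movep(position, orientation): joint-space move of the TCP to a pose.
- env.move_l(position, frame=None, v=150, guard=None): straight line of the TCP; frame=None keeps the orientation; v is the mean speed in mm/s. With guard (N) it stops when the force on the tool has changed by that much, and returns True; else False.
- env.set_joints(angles): joint-space move.
- hand.set_gripper(opening): finger opening in mm; the grip force is fixed at half the most; returns when the fingers have stopped.
- env.dwell(seconds).
- env.inverse_kinematics(position, orientation): joint angles nearest the present ones, or None.
- get_state(): the state.
- get_image(name): name is "scene" or "top" or "wrist"; returns (picture, depth): 400x640x3 uint8, red, green, blue; 400x640 float32, mm along the optical axis (not along the pixel's ray), 0 where there is no reading.
- camera_info(name): a dict with "fx", "fy", "cx", "cy" (pixels), "world_from_camera" (4x4, takes a point from camera to world coordinates). Camera axes: x right, y down, z forward; pixel columns grow to the right and rows downward; lengths in mm; the calibration is good to about 2 mm. A picture is of the moment at which its call begins: read the wrist's pose just before it. camera_info takes no time and is no camera call; for the wrist camera it gives the pose at the moment of the call.
A pose or a line that the arm cannot do raises env.IKError and nothing moves.
- env.job_done(): hands the job in, once; it reports no verdict.
The state is a dict: "clock": time; "q": joint angles; "dq": joint speeds; "joint_efforts": joint torques, N m; "position": TCP position; "tool_rot": TCP orientation; "force": force on the tool from outside, world axes, zero at the start; "moment": the same for the moment, N m; "finger_gap": finger opening in mm.
Only numpy, scipy, OpenCV 4.12 (cv2) and the standard library are available. Lean on these libraries where they do the work, as an engineer would, in place of code of your own. Each camera call takes 0.05 s, during which the arm holds its last target.

### The job

Lift the pump's sprung yellow clamp bar by its knob, turn it aside and park it up on its rest. Lay the blue-banded cartridge level and fully down in the two V saddles with its flange dropped into the slot of the black flange holder, feeling for the slot and pressing only lightly. Then bring the bar back square across the barrel, ease it down without letting it snap until its spring alone holds the cartridge, let go, and leave everything else where it is.

Things in the scene. Friction and masses are not known exactly. Their poses are not given: they have to be found in the camera images.
- pump: fixed grey dispensing pump. Origin on the table under the middle of its bed, z up, bed along y. Base plate 130 mm in x, y = -135 to +215, 25 high; motor housing 105 high from y = +141, pusher plate at y = +125 to +141. Clamp post at x = +45, y = -82. Cartridge against pump or holder: more than 25 N is too hard
- bed (a point): bed axis at x = 0, y = 0, z = 62 mm of the pump: a seated barrel's axis runs through it along pump y, flange end to +y. Two V saddles at pump y = -88 to -76 and +29 to +39; V walls 59 mm high, 18 mm either side of the axis. Between them only the base plate, so room for fingers
- holder_top (a point): mid of the slot's range (pump x 0, y +80, z 45 mm). Black flange holder: flat top 45 mm high, 80 wide in x, one 6 mm slot across it, open above, 20 deep. Slot centre anywhere from pump y +68 to +92 (seated cartridge origin at y -12 to +12): not in the readings, see or feel it. Top reaches 29 mm to -y, 30 to +y of the slot. A flange on it stands 9 mm too high. Stays put below 60 N
- rest_top (a point): middle of the top of the bar's rest, a grey block 38 mm in pump x, 28 in y, top 85 mm above the table, at pump x = +42, y = -116
- clamp_bar: yellow clamp bar 14 mm wide, 8 thick. Origin on the post's axis at its underside, z up; it reaches 63 mm from the post along its own -x. Slides up 35 mm (underside 70 to 105 mm high; 77 on a seated barrel, 85 on the rest), turns by clamp_swing. Spring and weight pull it down: 6 N at the bottom, 6.5 on the barrel, 7.5 on the rest, 10 at the top. Over 20 N on the barrel, or snapping down at over 0.2 m/s, is too hard
- clamp_knob (a point): middle of the bar's round black knob, on the post's axis 44 mm above the bar's underside; 28 mm across, 16 mm down and 14 up from this point, on a thin neck: grip from above at any yaw
- clamp_swing (a joint): turn of the bar about its upright post, rad: 0 = square across the barrel (bar along pump -x), +1.57 = aside along pump -y over its rest, range -0.15 to 1.7, anticlockwise from above. Turns freely only with its underside above 85 mm; low, it strikes the rest's side at about 0.7. From 1.0 up it can be lowered on to the rest, which holds it up
- blue_cartridge: cartridge: closed white barrel 30 mm across, blue band, nozzle and flange, 0.15 to 0.3 kg, lying along its own y. Origin on its axis: grip here from above, across y. Barrel from y = -98 to +90 mm, nozzle on to -116, 18 mm stub to +104; flange disc 52 mm across, 4 thick, centred at y = +80. Starts in either berth of the rack
- blue_cartridge_flange (a point): middle of the blue cartridge's flange disc, on the barrel's axis
- orange_cartridge: cartridge: closed white barrel 30 mm across, terracotta orange band, nozzle and flange, 0.15 to 0.3 kg, lying along its own y. Origin on its axis: grip here from above, across y. Barrel from y = -98 to +90 mm, nozzle on to -116, 18 mm stub to +104; flange disc 52 mm across, 4 thick, centred at y = +80. The spare: leave it in the rack
- rack: fixed wooden rack 170 x 120 x 6 mm, origin under its middle, z up. Two berths at x = -45 and +45 mm, each two V saddles 10 mm thick at y = -50 and +45 (walls 33 mm high, 18 either side of the axis), holding a cartridge along rack y, axis 36 mm above the table, flange to rack +y
- blue_jar: blue ceramic jar, 60 mm across, 75 mm high, bystander; origin under its middle
- amber_jar: amber glass jar, 54 mm across, 85 mm high, bystander; origin under its middle
- bowl: white bowl, 110 mm across, 45 mm high, bystander; origin under its middle
- mug: terracotta mug, 76 mm across, 85 mm high, bystander; origin under its middle
- painted_panel: dark painted panel lying flat, 120 x 120 x 20 mm, bystander; origin under its middle
- clay_ring: fired clay ring lying flat, 68 mm across, 14 mm high, bystander; origin under its middle
Things that resemble listed ones, but are neither listed nor needed, are in the scene too. What is shaped like the blue_cartridge but purple is not meant.

How it is judged:
By the outcome, as a careful person would: the job done as asked, in the order asked, and still so for the second after the job is handed in, with the robot touching nothing.
It also fails if it takes over 72 s, if anything falls off the work surface, if the arm or the gripper's body presses on something with over 40 N, if the wrist force passes 120 N, or if a joint passes its speed limit or range.

## Working session

There is one attempt and no reset: what is moved stays moved. The work goes in short steps, each a Python script; the robot and the scene stay as the last script left them, time stands still between calls to the robot, and variables do not carry over. Pictures are saved under pics/ and viewed, and the job is handed in when it is done.

```bash
mkdir -p pics; ls; cat > h.py <<'E'
import numpy as np, cv2
from bench import env, hand, get_state, get_image, camera_info
def snap(name, fn):
    ci=camera_info(name); im,d=get_image(name)
    cv2.imwrite(f'pics/{fn}.png', im[:,:,::-1]); np.savez(f'pics/{fn}.npz',im=im,d=d,T=np.array(ci['world_from_camera']),K=np.array([ci['fx'],ci['fy'],ci['cx'],ci['cy']]))
    return im,d,ci
def load(fn):
    z=np.load(f'pics/{fn}.npz'); return z['im'],z['d'],z['T'],z['K']
def cloud(fn):
    im,d,T,K=load(fn)
    v,u=np.mgrid[0:d.shape[0],0:d.shape[1]]
    P=np.stack([(u-K[2])/K[0]*d,(v-K[3])/K[1]*d,d,np.ones_like(d)],-1)@T.T
    return im,P[...,:3],d
E
python3 - <<'E'
from h import *
s=get_state(); print(s)
for n in ('scene','top','wrist'):
    snap(n,n+'0'); print(n,camera_info(n))
E
```

```text
pics
{'clock': 0.0, 'q': array([-1.49148093,  0.42670804,  0.07380233,  1.60658799, -0.03411335,
        1.11077726, -0.0671045 ]), 'dq': array([-0.00115539,  0.00044591, -0.00090952,  0.00039891, -0.00041732,
       -0.00280248, -0.00161496]), 'joint_efforts': array([-4.53437933e-04, -9.35818505e+01,  3.66682850e+00, -4.54208815e+01,
       -4.88199829e-02,  2.00611231e-02,  1.55489488e-04]), 'position': array([153.00644765, 657.00703248, 212.79851845]), 'tool_rot': array([ 0.70291557, -0.08075051,  0.08069175, -0.70205263]), 'force': array([-0.0465223 ,  0.17348641, -0.12300423]), 'moment': array([ 0.00448192, -0.02097986,  0.01604253]), 'finger_gap': 94.00156709075586}
scene {'fx': 364.8248501313826, 'fy': 364.8248501313826, 'cx': 321.7249106210314, 'cy': 202.11153767843177, 'world_from_camera': array([[ 3.07518144e-01,  7.30421355e-01, -6.09850174e-01,
         1.19675632e+03],
       [ 9.51541472e-01, -2.35254620e-01,  1.98050725e-01,
        -1.72352446e+02],
       [ 1.19040835e-03, -6.41201924e-01, -7.67371276e-01,
         9.28977170e+02],
       [ 0.00000000e+00,  0.0000000
[... 293 characters left out ...]
164693e-02,  3.82323265e-04,
         6.06056955e+01],
       [-3.18103395e-03, -1.78440558e-01, -9.83945551e-01,
         1.31608287e+03],
       [ 0.00000000e+00,  0.00000000e+00,  0.00000000e+00,
         1.00000000e+00]])}
wrist {'fx': 321.69004367593084, 'fy': 321.69004367593084, 'cx': 319.78897565413195, 'cy': 201.02030725851836, 'world_from_camera': array([[ 2.26537083e-01,  9.34044129e-01,  2.76120472e-01,
         7.18378307e+01],
       [ 9.73999440e-01, -2.16527344e-01, -6.66408297e-02,
         6.77165160e+02],
       [-2.45784330e-03,  2.84037804e-01, -9.58809931e-01,
         3.82275693e+02],
       [ 0.00000000e+00,  0.00000000e+00,  0.00000000e+00,
         1.00000000e+00]])}
```

View pics/top0.png

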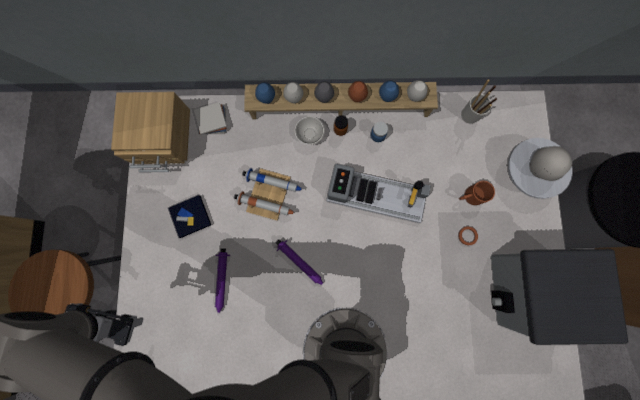

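View pics/scene0.png

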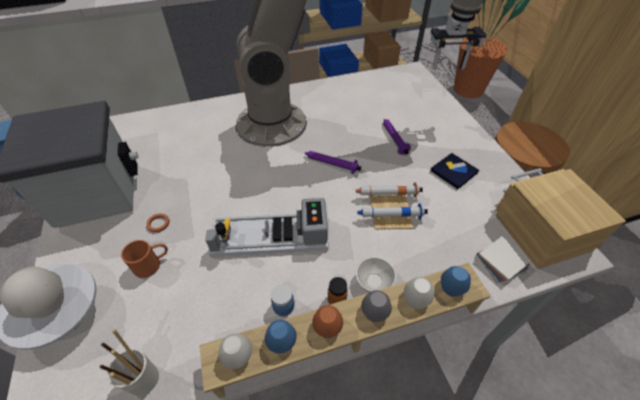

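View pics/wrist0.png

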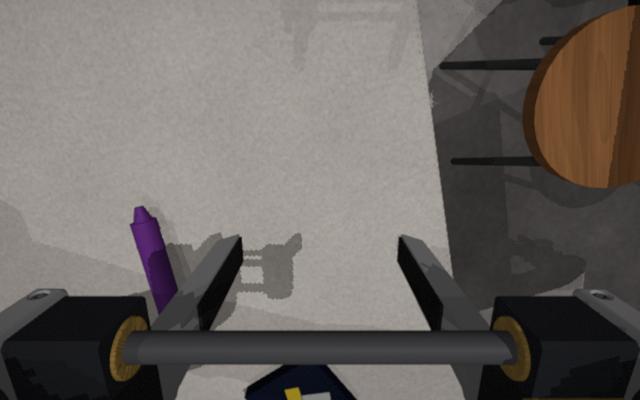

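```bash
python3 - <<'E'
from scipy.spatial.transform import Rotation as R
print(R.from_quat([ 0.70291557, -0.08075051,  0.08069175, -0.70205263]).as_matrix().round(3))
E
```

```text
[[ 0.974 -0.     0.227]
 [-0.227 -0.001  0.974]
 [ 0.    -1.    -0.001]]
```

```bash
python3 - <<'E'
from h import *
im,P,d=cloud('top0')
c=cv2.resize(im[140:240,225:445],None,fx=3.6,fy=3.6,interpolation=cv2.INTER_CUBIC)
cv2.imwrite('pics/topcrop.png',c[:,:,::-1])
for n,(u,v) in dict(bluemid=(275,181),bflange=(252,176),btip=(302,188),omid=(267,203),housing_ne=(354,167),hs_w=(334,163),hs_sw=(328,196),hs_se=(350,203),knob=(420,187),bar=(413,197),rest=(424,198), base_ne=(425,187),base_se=(420,221),base_sw=(330,203)).items(): print(n,P[v,u].round(0))
im,P,d=cloud('scene0')
c=cv2.resize(im[180:270,190:440],None,fx=3.2,fy=3.2,interpolation=cv2.INTER_CUBIC)
cv2.imwrite('pics/scenecrop.png',c[:,:,::-1])
E
```

```text
bluemid [589. 239.  52.]
bflange [609. 322.  50.]
btip [572. 145.  -1.]
omid [510. 267.  48.]
housing_ne [649. -50.  -1.]
hs_w [665.  25.   2.]
hs_sw [525.  50.  84.]
hs_se [509. -30.  26.]
knob [ 543. -258.  129.]
bar [ 518. -245.   78.]
rest [ 523. -297.   26.]
base_ne [ 552. -287.   84.]
base_se [ 440. -279.   24.]
base_sw [514.  42.  -3.]
```

View pics/topcrop.png

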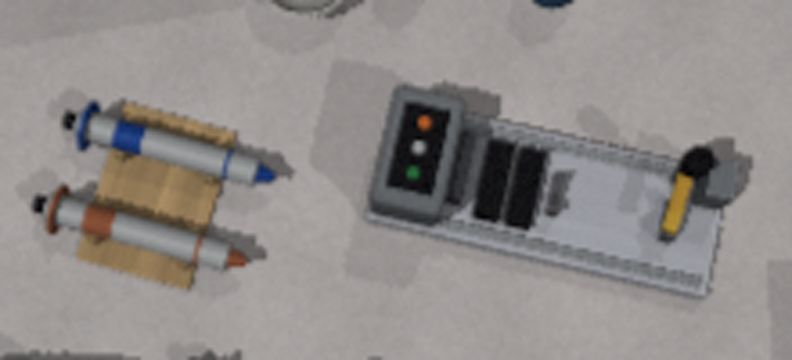

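View pics/scenecrop.png

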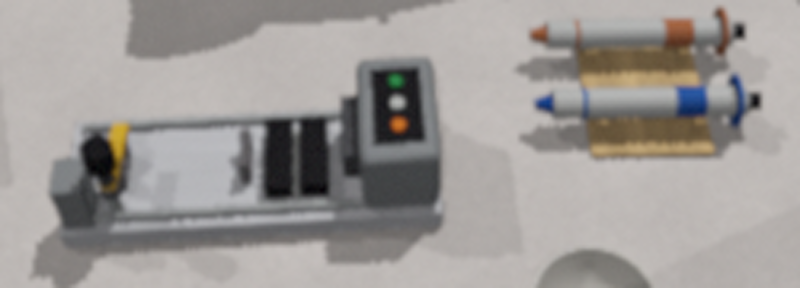

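```bash
python3 - <<'E'
from h import *
q=[ 0.70291557, -0.08075051,  0.08069175, -0.70205263]
env.movep([640,215,260],q); s=get_state(); print(s['clock'],s['position'],s['q'].round(2))
snap('wrist','w_rack')
env.movep([575,-150,260],q); s=get_state(); print(s['clock'],s['position'],s['q'].round(2))
snap('wrist','w_pump')
E
```

```text
2.5 [639.5718926  216.22105532 259.82428209] [-0.75  0.42  0.46  1.57 -0.19  1.2   1.09]
3.9333 [ 575.66987579 -148.50872677  259.88843458] [-0.35  0.29  0.62  1.77 -0.18  1.14  1.67]
```

View pics/w_rack.png

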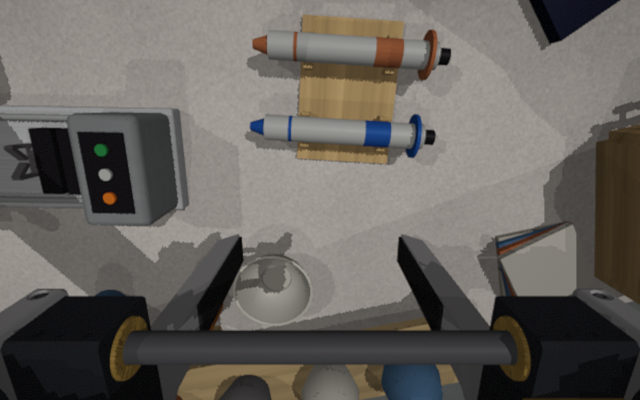

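View pics/w_pump.png

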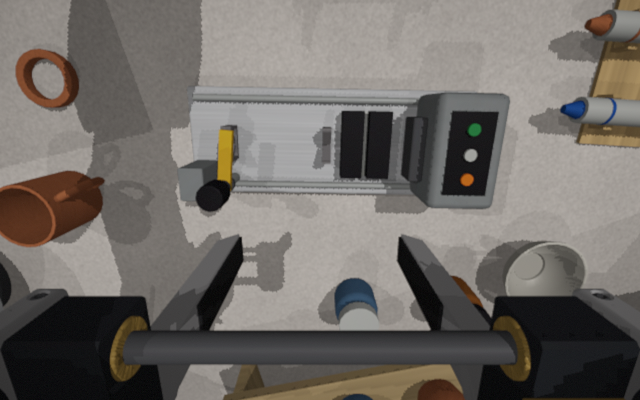

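```bash
python3 - <<'E'
from h import *
im,P,d=cloud('w_pump'); ok=d>0
v,u=np.mgrid[0:400,0:640]
def sel(zl,zh,u0,u1,v0,v1): 
    m=ok&(P[...,2]>zl)&(P[...,2]<zh)&(u>=u0)&(u<=u1)&(v>=v0)&(v<=v1); return P[m]
def rect(n,p):
    r=cv2.minAreaRect(p[:,:2].astype(np.float32)); print(n,len(p),'z',np.median(p[:,2]).round(1),'c',np.round(r[0],1),'sz',np.round(r[1],1),'ang',round(r[2],2))
rect('base',sel(18,32,185,520,75,215))
rect('holder',sel(40,50,335,396,105,185))
rect('housing',sel(98,112,410,515,85,215))
rect('rest',sel(80,90,175,225,155,215))
p=sel(115,140,190,235,170,215); rect('knob',p)
hsv=cv2.cvtColor(im,cv2.COLOR_RGB2HSV)
m=ok&(hsv[...,0]>15)&(hsv[...,0]<35)&(hsv[...,1]>150)&(u>200)&(u<250)&(v>110)&(v<200)&(P[...,2]>72)&(P[...,2]<84)
rect('bar',P[m])
m=ok&(P[...,2]>40)&(P[...,2]<70)&(u>300)&(u<335)&(v>110)&(v<180); rect('saddle2',P[m])
c=cv2.resize(im[80:220,170:450],None,fx=2.8,fy=2.8,interpolation=cv2.INTER_CUBIC); cv2.imwrite('pics/wpc.png',c[:,:,::-1])
# slot : depth along rows
for vv in (125,145,160): print(vv,[(x,int(P[vv,x,2])) for x in range(334,400,1)])
im,P,d=cloud('w_rack'); ok=d>0; hsv=cv2.cvtColor(im,cv2.COLOR_RGB2HSV)
def fit(n,p):
    c=p.mean(0); U=np.linalg.svd(p-c)[2][0]; print(n,len(p),c.round(1),U.round(4))
for n,v0,v1 in (('blue',110,158),('orange',25,75)):
    m=ok&(P[...,2]>43)&(P[...,2]<56)&(u>290)&(u<410)&(v>=v0)&(v<=v1); p=P[m]; fit(n,p); rect(n,p)
m=ok&(hsv[...,0]>100)&(hsv[...,0]<130)&(hsv[...,1]>120)&(u>400)&(u<430)&(v>105)&(v<165)&(P[...,2]>5); fit('flange',P[m]);rect('flange',P[m])
m=ok&(hsv[...,0]>100)&(hsv[...,0]<130)&(hsv[...,1]>120)&(u>240)&(u<270)&(v>105)&(v<165)&(P[...,2]>5); p=P[m];rect('nozzle',p)
E
```

```text
base 16612 z 23.4 c [ 541.  -128.3] sz [346.5 130.2] ang 76.0
holder 3017 z 43.1 c [551.2 -87. ] sz [59.1 79.9] ang 75.77
housing 7761 z 103.6 c [574.    5.5] sz [ 70.3 117.9] ang 75.77
rest 740 z 83.4 c [ 546.9 -276.2] sz [51.9 37.9] ang 76.25
knob 687 z 126.1 c [ 554.9 -255.3] sz [27.1 27.3] ang 20.25
bar 685 z 76.3 c [ 526.7 -245.7] sz [14.6 65.5] ang 70.27
saddle2 306 z 49.6 c [ 539.8 -132.4] sz [ 9.6 41.1] ang 77.1
125 [(334, 22), (335, 21), (336, 23), (337, 22), (338, 23), (339, 23), (340, 22), (341, 36), (342, 42), (343, 44), (344, 41), (345, 44), (346, 43), (347, 43), (348, 41), (349, 43), (350, 43), (351, 42), (352, 42), (353, 43), (354, 43), (355, 42), (356, 43), (357, 44), (358, 43), (359, 42), (360, 43), (361, 43), (362, 43), (363, 41), (364, 25), (365, 24), (366, 23), (367, 29), (368, 429), (369, 41), (370, 43), (371, 42), (372, 43), (373, 44), (374, 43), (375, 41), (376, 43), (377, 42), (378, 43), (379, 42), (380, 43), (381, 42), (382, 43), (383, 42), (384, 44), (385, 43), (386, 42), (387, 42), (388, 43), (389, 42), (390, 42), (391, 42), (392, 23), (393, 22), (394, 22),
[... 1244 characters left out ...]
(375, 43), (376, 43), (377, 43), (378, 43), (379, 43), (380, 44), (381, 42), (382, 43), (383, 43), (384, 43), (385, 44), (386, 43), (387, 43), (388, 44), (389, 23), (390, 24), (391, 22), (392, 23), (393, 23), (394, 22), (395, 22), (396, 23), (397, 22), (398, 23), (399, 22)]
blue 2472 [595.5 262.7  47.4] [ 2.868e-01  9.580e-01 -7.000e-04]
blue 2472 z 47.8 c [595.8 263.7] sz [140.8  26.4] ang 73.46
orange 2866 [508.  280.5  47.4] [2.858e-01 9.583e-01 2.000e-04]
orange 2866 z 47.7 c [507.9 281.5] sz [131.6  26.1] ang 73.72
flange 290 [615.5 335.8  49.6] [ 0.9545 -0.2874  0.08  ]
flange 290 z 52.8 c [616.8 336.4] sz [ 4.7 48.4] ang 73.81
nozzle 134 z 41.4 c [563.6 157.6] sz [14.1 16.1] ang 74.72
```

View pics/wpc.png

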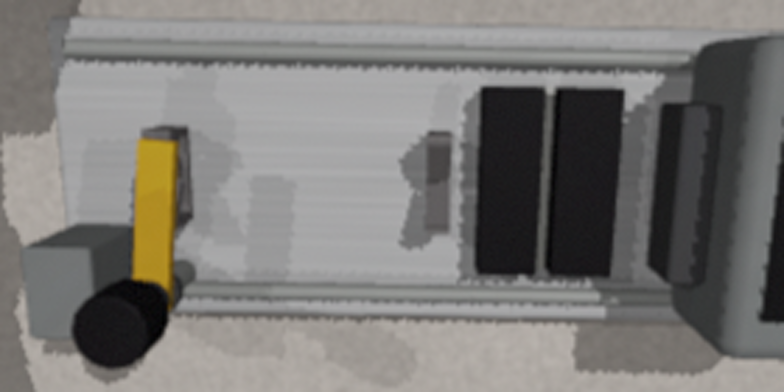

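```bash
cat >> h.py <<'E'
from scipy.spatial.transform import Rotation as Rn
def quat(yaw):
    c,s=np.cos(yaw),np.sin(yaw)
    return Rn.from_matrix(np.array([[c,0,-s],[s,0,c],[0,-1,0]])).as_quat()
PY=np.deg2rad(-14.1)
E
python3 - <<'E'
from h import *
q=quat(PY); print(q)
for pos,y in (([535,-164,120],PY-np.pi/2),([535,-164,120],PY+np.pi/2),([593,260,60],PY-np.pi/2),([593,260,60],PY+np.pi/2)):
    r=env.inverse_kinematics(pos,quat(y)); print(None if r is None else np.round(r,2))
env.movep([604,-101,200],q); env.dwell(0.15); s=get_state(); print(s['clock'],s['position'],s['q'].round(2))
snap('wrist','w_slot')
E
```

```text
[ 0.70176065 -0.08678707  0.08678707 -0.70176065]
[-0.48  0.47  0.86  1.99 -0.46  0.89  0.38]
[ 0.85  0.47 -0.84  1.91  0.43  0.95  2.7 ]
[-1.01  0.66  0.7   1.82 -0.54  0.87 -0.3 ]
[-0.64  0.55  0.18  1.8  -0.13  0.8   2.49]
4.5583 [ 604.27129449 -101.6504252   200.79153103] [-0.39  0.38  0.58  1.79 -0.24  1.04  1.6 ]
```

View pics/w_slot.png

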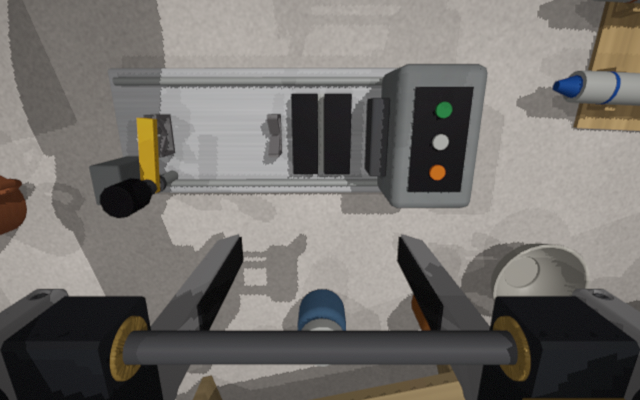

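```bash
cat >> h.py <<'E'
def rect(n,p):
    r=cv2.minAreaRect(p[:,:2].astype(np.float32)); print(n,len(p),'z',np.median(p[:,2]).round(1),'c',np.round(r[0],1),'sz',np.round(r[1],1),'ang',round(r[2],2)); return r
E
python3 - <<'E'
from h import *
im,P,d=cloud('w_slot'); ok=d>0; v,u=np.mgrid[0:400,0:640]
def sel(zl,zh,u0,u1,v0,v1): 
    m=ok&(P[...,2]>zl)&(P[...,2]<zh)&(u>=u0)&(u<=u1)&(v>=v0)&(v<=v1); return P[m]
rect('base',sel(18,32,105,500,55,215))
rect('holder',sel(40,50,285,358,85,180))
rect('knob',sel(115,140,95,160,170,220))
m=ok&(P[...,2]>40)&(P[...,2]<70)&(u>262)&(u<284)&(v>100)&(v<165); rect('saddle2',P[m])
# slot edges in holder, subpixel by gray
g=im.astype(float).mean(-1)
for r in range(105,170,10): print(r,g[r,314:328].astype(int), P[r,300].round(1))
E
```

```text
base 22836 z 23.5 c [ 534.1 -154.1] sz [292.5 129.9] ang 75.89
holder 4266 z 43.2 c [551.4 -86.8] sz [59.1 78.9] ang 75.81
knob 1147 z 126.0 c [ 555.1 -255.3] sz [28.1 27. ] ang 74.03
saddle2 451 z 49.7 c [ 539.8 -132.4] sz [10.4 40.1] ang 75.69
105 [30 30 31 39 78 97 99 99 99 73 39 28 31 33] [518.1 -99.3  44.3]
115 [29 30 30 40 77 92 97 99 99 74 39 29 32 31] [ 527.1 -101.7   44.5]
125 [32 30 31 39 76 88 95 99 99 72 39 29 28 30] [ 536.4 -104.3   43.1]
135 [28 29 28 28 75 87 92 97 99 73 40 29 27 30] [ 545.8 -106.8   42.8]
145 [29 29 28 30 75 87 88 95 99 75 38 28 28 27] [ 555.4 -109.4   42.7]
155 [ 28  27  27  30  75  92  98 100  99  74  40  27  27  28] [ 565.2 -112.1   42.2]
165 [ 28  28  25  31  81  93  98 100  99  74  38  29  26  27] [ 575.  -114.7   43.3]
```

```bash
python3 - <<'E'
from h import *
import numpy as np
K=[555.2,-255.0]
qa=quat(PY-np.deg2rad(96))
hand.set_gripper(60)
env.movep([*K,150],qa); s=get_state(); print(s['clock'],s['position'],s['q'].round(2),s['force'].round(2))
env.move_l([*K,103],v=80,guard=6); s=get_state(); print(s['clock'],s['position'],s['force'].round(2))
hand.set_gripper(20); s=get_state(); print(s['clock'],s['finger_gap'],s['position'],s['force'].round(2),s['moment'].round(3))
E
```

```text
6.4083 [ 555.58135377 -254.38310768  149.99989904] [-0.36  0.55  0.94  1.85 -0.53  1.01  0.46] [0.61 0.49 0.03]
7.1417 [ 555.19925633 -255.30046409  103.1037024 ] [-0.26 -0.07  0.21]
7.75 27.347360422060213 [ 555.58235187 -255.10894805  103.19247919] [ 2.36 -0.11  1.  ] [-0.232 -0.525 -0.011]
```

```bash
python3 - <<'E'
from h import *
K=[555.4,-255.1]
def pr(t):
    s=get_state(); print(t,round(s['clock'],2),s['position'].round(1),s['force'].round(2),s['moment'].round(3),round(s['finger_gap'],2),s['q'].round(2)); return s
env.move_l([*K,115],v=40); pr('up1')
env.move_l([*K,128.5],v=50); s=pr('up2')
q=s['q'].copy(); q[6]+=np.deg2rad(96)
env.set_joints(q); pr('turn')
snap('wrist','w_turn')
E
```

```text
up1 8.2 [ 555.5 -255.   114.8] [ 4.36 -2.01 -7.65] [-0.616 -1.188  0.018] 27.94 [-0.33  0.59  0.9   1.88 -0.57  0.95  0.49]
up2 8.62 [ 555.4 -255.   128.1] [ 5.34 -2.18 -8.88] [-0.594 -1.262  0.039] 27.73 [-0.34  0.58  0.92  1.87 -0.55  0.97  0.48]
turn 10.16 [ 554.4 -255.7  127.5] [ 1.05 -4.64 -8.4 ] [-1.504  0.004  0.06 ] 27.47 [-0.34  0.58  0.92  1.87 -0.55  0.97  2.15]
```

View pics/w_turn.png

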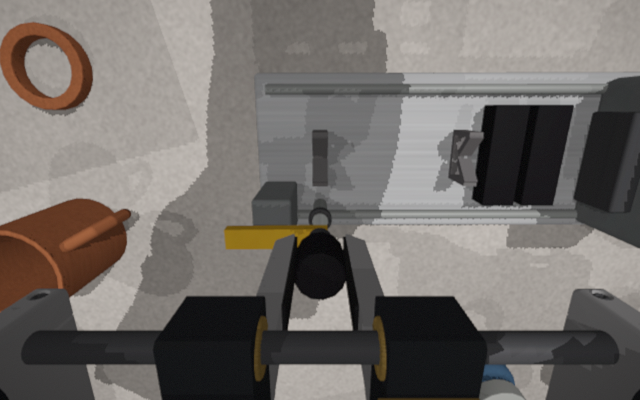

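```bash
python3 - <<'E'
from h import *
def pr(t):
    s=get_state(); print(t,round(s['clock'],2),s['position'].round(1),s['force'].round(2),s['moment'].round(3),round(s['finger_gap'],2)); return s
p=get_state()['position']
env.move_l([555.2,-255.2,120],v=40); pr('a')
r=env.move_l([555.2,-255.2,115.5],v=15,guard=5); print(r); s=pr('b')
E
```

```text
a 10.56 [ 554.4 -255.7  119.1] [-0.22 -5.85 -7.44] [-1.524  0.104  0.007] 27.88
True
b 10.78 [ 554.6 -255.7  118. ] [-0.14  0.96  3.23] [-0.015 -0.041  0.073] 27.53
```

```bash
python3 - <<'E'
from h import *
def pr(t):
    s=get_state(); print(t,round(s['clock'],2),s['position'].round(1),s['force'].round(2),s['moment'].round(3),round(s['finger_gap'],2),s['q'].round(2)); return s
hand.set_gripper(60); pr('open')
p=get_state()['position']
env.move_l([p[0],p[1],165],v=200); pr('up')
env.movep([669,320,200],quat(np.deg2rad(-16.6))); env.dwell(0.15); pr('view')
snap('wrist','w_fl')
im,P,d=cloud('w_fl'); ok=d>0; v,u=np.mgrid[0:400,0:640]; hsv=cv2.cvtColor(im,cv2.COLOR_RGB2HSV)
E
```

```text
open 11.46 [ 554.3 -255.9  118.1] [ 0.47 -0.31  0.12] [-0.031 -0.035 -0.013] 59.96 [-0.33  0.59  0.91  1.88 -0.56  0.96  2.16]
up 11.84 [ 554.7 -255.8  165.7] [ 0.21 -0.27  0.99] [-0.02   0.014 -0.057] 59.78 [-0.37  0.54  0.96  1.84 -0.51  1.03  2.12]
view 14.1 [669.4 318.9 200.2] [-0.41  0.42  0.03] [-0.016 -0.045 -0.001] 59.8 [-1.1   0.73  0.95  1.48 -0.61  1.24  1.21]
```

View pics/w_fl.png

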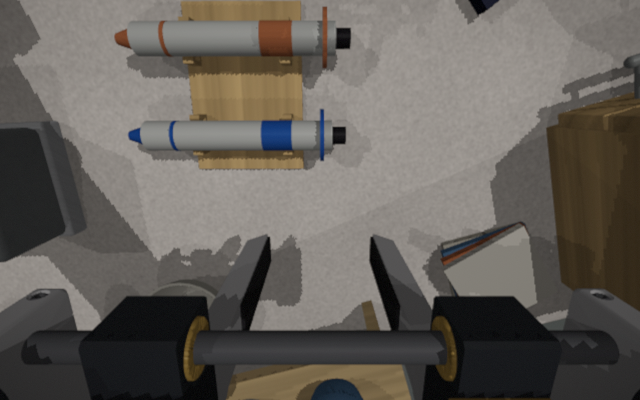

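```bash
python3 - <<'E'
from h import *
im,P,d=cloud('w_fl'); ok=d>0; v,u=np.mgrid[0:400,0:640]; hsv=cv2.cvtColor(im,cv2.COLOR_RGB2HSV)
bl=ok&(hsv[...,0]>100)&(hsv[...,0]<130)&(hsv[...,1]>120)
m=bl&(u>312)&(u<332)&(v>100)&(v<170); print('flange px u',np.mean(u[m]),'v',v[m].min(),v[m].max()); 
p=P[m]; p=p[p[:,2]>10]; rect('fl',p); rect('fltop',p[p[:,2]>45])
m=ok&(P[...,2]>40)&(P[...,2]<56)&(u>150)&(u<300)&(v>115)&(v<155); rect('barrel',P[m])
m2=m&(P[...,2]>46.5); q=P[m2]; c=q.mean(0); print('ridge',c, np.linalg.svd(q-c,full_matrices=False)[2][0])
print(P[135,[200,240,280]],)
# fit cylinder axis: r=15
from scipy.optimize import least_squares
q=P[m]; c0=q.mean(0)
def f(x):
    dr=np.array([np.cos(x[2]),np.sin(x[2]),x[4]]); dr/=np.linalg.norm(dr); w=q-np.array([c0[0]+x[0],c0[1],x[3]]); 
    return np.linalg.norm(np.cross(w,dr),axis=1)-15
r=least_squares(f,[0,0,np.deg2rad(73.4),34,0],loss='soft_l1'); x=r.x.copy(); print('axis pt',c0[0]+x[0],c0[1],x[3],'ang',np.rad2deg(x[2]),'slope',x[4],'res',np.abs(r.fun).mean())
# slot ray
im,P,d,=cloud('w_slot'); _,_,T,K=load('w_slot'); 
for r_ in (115,135,155):
    ray=T[:3,:3]@np.array([(320.4-K[2])/K[0],(r_-K[3])/K[1],1]); t=(43.2-T[2,3])/ray[2]; print('slot',T[:3,3]+t*ray)
E
```

```text
flange px u 321.55 v 110 159
fl 180 z 57.8 c [616.4 337. ] sz [ 2.9 47.4] ang 73.34
fltop 176 z 57.9 c [617.2 336.8] sz [ 2.9 45.6] ang 73.34
barrel 4183 z 47.6 c [589.9 242.7] sz [151.9  27.9] ang 73.34
ridge [590.54394684 245.56790679  48.50701746] [2.81542225e-01 9.59548839e-01 3.49277537e-05]
[[582.03351486 223.01997393  49.01315563]
 [593.28631268 260.32560429  48.00343328]
 [604.52356157 298.10471513  48.7464232 ]]
axis pt 590.7380312539459 245.4239885087368 34.373782920162604 ang 73.50782056456674 slope 0.00013039996142335164 res 0.4933448727484114
slot [532.04131692 -82.34716408  43.2       ]
slot [550.7696526  -87.04677191  43.2       ]
slot [570.16247625 -91.91312349  43.2       ]
```

```bash
python3 - <<'E'
from h import *
def pr(t):
    s=get_state(); print(t,round(s['clock'],2),s['position'].round(1),s['force'].round(2),s['moment'].round(3),round(s['finger_gap'],2),s['q'].round(2)); return s
G=[595.05,260.0]
env.movep([*G,90],quat(np.deg2rad(-106.5))); pr('above')
print(env.move_l([*G,25],v=90,guard=6)); pr('down')
hand.set_gripper(15); pr('grip')
env.move_l([*G,28],v=20); pr('lift3')
env.move_l([*G,130],v=150); env.dwell(0.2); pr('lift')
snap('wrist','w_held')
E
```

```text
above 15.31 [595.4 260.3  90.3] [ 0.66 -0.52 -0.22] [-0.139  0.08   0.095] 59.95 [-1.27  0.92  1.23  1.81 -0.96  1.15  0.  ]
False
down 16.18 [595.4 260.   25.5] [ 0.11  0.72 -0.1 ] [-0.086  0.055 -0.046] 60.13 [-1.21  0.94  1.09  1.84 -0.99  1.03  0.01]
grip 16.77 [595.3 260.   25.1] [ 1.44 -0.83  1.53] [-0.155 -0.293  0.009] 29.08 [-1.21  0.94  1.09  1.84 -0.99  1.03  0.01]
lift3 17.07 [594.9 260.   28. ] [ 0.14 -0.87 -2.14] [-0.037  0.047 -0.068] 29.34 [-1.21  0.93  1.09  1.84 -0.98  1.03  0.01]
lift 18.11 [594.7 259.8 129.2] [-0.12 -0.74 -1.83] [-0.142  0.04  -0.015] 29.43 [-1.27  0.84  1.22  1.78 -0.86  1.17 -0.07]
```

View pics/w_held.png

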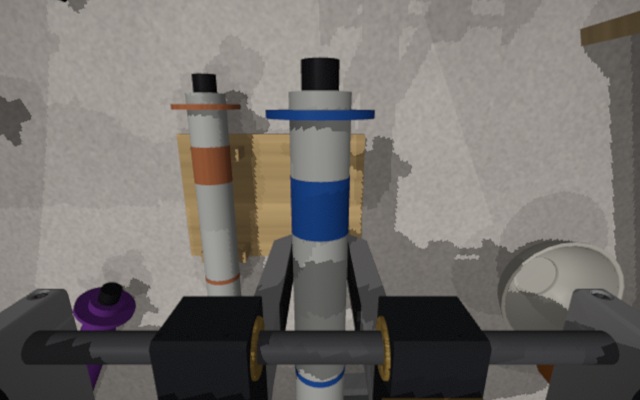

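```bash
python3 - <<'E'
from h import *
def pr(t):
    s=get_state(); print(t,round(s['clock'],2),s['position'].round(1),s['force'].round(2),s['moment'].round(3),round(s['finger_gap'],2),s['q'].round(2)); return s
G=[531.6,-164.7]; q=quat(np.deg2rad(-14.15-90))
env.move_l([595,240,175],v=200)
env.movep([*G,175],q); pr('over')
env.move_l([*G,75],v=120); env.dwell(0.2); pr('hover')
snap('wrist','w_hov')
im,P,d=cloud('w_held'); ok=d>0; v,u=np.mgrid[0:400,0:640]
m=ok&(u>312)&(u<328)&(v>125)&(v<290); p=P[m]; print('level slope z along', np.polyfit(p[:,1],p[:,2],1))
E
```

```text
over 20.07 [ 532.3 -163.5  174.8] [ 0.5   0.18 -2.56] [-0.081  0.124  0.045] 29.16 [-0.71  0.56  1.23  1.96 -0.61  1.07  0.55]
hover 21.26 [ 532.  -164.6   75.5] [-0.04  0.55 -1.5 ] [-0.097  0.066 -0.009] 29.42 [-0.59  0.67  1.06  2.03 -0.76  0.9   0.65]
level slope z along [-1.07395895e-03  1.53446372e+02]
```

View pics/w_hov.png

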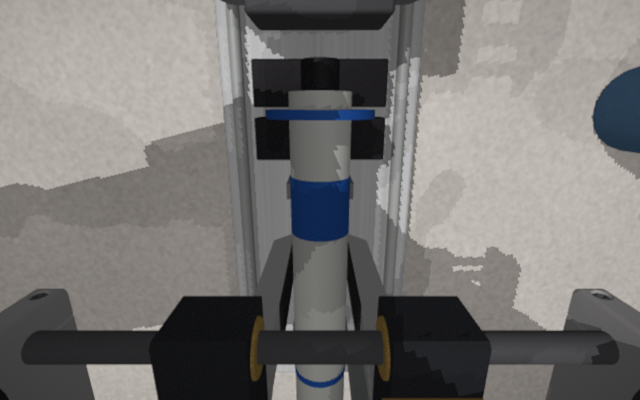

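```bash
python3 - <<'E'
from h import *
im,P,d=cloud('w_hov'); ok=d>0; v,u=np.mgrid[0:400,0:640]; hsv=cv2.cvtColor(im,cv2.COLOR_RGB2HSV)
a=np.deg2rad(75.85); Y=np.array([np.cos(a),np.sin(a)]); X=np.array([np.sin(a),-np.cos(a)]); O=np.array([531.5,-165.1])
Q=np.stack([(P[...,:2]-O)@X,(P[...,:2]-O)@Y,P[...,2]],-1)
m=ok&(hsv[...,0]>100)&(hsv[...,0]<130)&(hsv[...,1]>120)&(v>95)&(v<130)
for lo,hi in ((266,285),(355,374)):
    p=Q[m&(u>=lo)&(u<=hi)]; print('flange',len(p),p.mean(0).round(1),np.percentile(p[:,1],[5,95]).round(1),np.percentile(p[:,2],[5,95]).round(1))
for c in (258,262,378,382):
    print(c,[(r,int(im[r,c].mean()),Q[r,c,1].round(1),Q[r,c,2].round(0)) for r in range(100,122)])
m=ok&(P[...,2]>40)&(P[...,2]<50)&(v>50)&(v<165)&(u>245)&(u<395)
for lo,hi in ((250,266),(376,392)):
    p=Q[m&(u>=lo)&(u<=hi)]; print('holder', p[:,1].min().round(1),p[:,1].max().round(1), np.median(p[:,2]), p[:,0].min().round(1),p[:,0].max().round(1))
c=cv2.resize(im[40:170,230:410],None,fx=4,fy=4,interpolation=cv2.INTER_CUBIC); cv2.imwrite('pics/hovc.png',c[:,:,::-1])
E
```

```text
flange 202 [-19.4  80.7 100.5] [78.8 82.6] [ 94.1 106.1]
flange 204 [19.2 80.5 98.4] [78.6 82.6] [ 90.  105.8]
258 [(100, 14, np.float64(87.6), np.float64(43.0)), (101, 16, np.float64(87.0), np.float64(43.0)), (102, 18, np.float64(86.4), np.float64(43.0)), (103, 16, np.float64(85.8), np.float64(44.0)), (104, 15, np.float64(85.3), np.float64(44.0)), (105, 17, np.float64(84.7), np.float64(43.0)), (106, 37, np.float64(84.1), np.float64(43.0)), (107, 88, np.float64(83.5), np.float64(42.0)), (108, 114, np.float64(82.8), np.float64(23.0)), (109, 114, np.float64(82.2), np.float64(24.0)), (110, 114, np.float64(81.5), np.float64(24.0)), (111, 114, np.float64(80.9), np.float64(23.0)), (112, 113, np.float64(80.3), np.float64(24.0)), (113, 114, np.float64(79.6), np.float64(21.0)), (114, 114, np.float64(79.0), np.float64(23.0)), (115, 114, np.float64(78.3), np.float64(22.0)), (116, 99, np.float64(77.7), np.float64(24.0)), (117, 60, np.float64(77.0), np.float64(23.0)), (118, 18, np.float64(77.1), np.float64(44.0)), (119, 15, np.float64(76.5), np.float64(42.0)), (120, 17, np.float64(75.9), np.float
[... 2593 characters left out ...]
p.float64(82.2), np.float64(23.0)), (110, 108, np.float64(81.6), np.float64(24.0)), (111, 109, np.float64(80.9), np.float64(22.0)), (112, 109, np.float64(80.3), np.float64(23.0)), (113, 109, np.float64(79.6), np.float64(23.0)), (114, 109, np.float64(79.0), np.float64(23.0)), (115, 111, np.float64(78.4), np.float64(23.0)), (116, 98, np.float64(77.8), np.float64(24.0)), (117, 65, np.float64(77.1), np.float64(22.0)), (118, 29, np.float64(77.1), np.float64(42.0)), (119, 26, np.float64(76.5), np.float64(42.0)), (120, 28, np.float64(76.0), np.float64(43.0)), (121, 29, np.float64(75.4), np.float64(43.0))]
holder 52.0 110.4 43.124089393529644 -40.7 -31.2
holder 51.9 110.3 43.13716552122543 32.2 39.6
```

View pics/hovc.png

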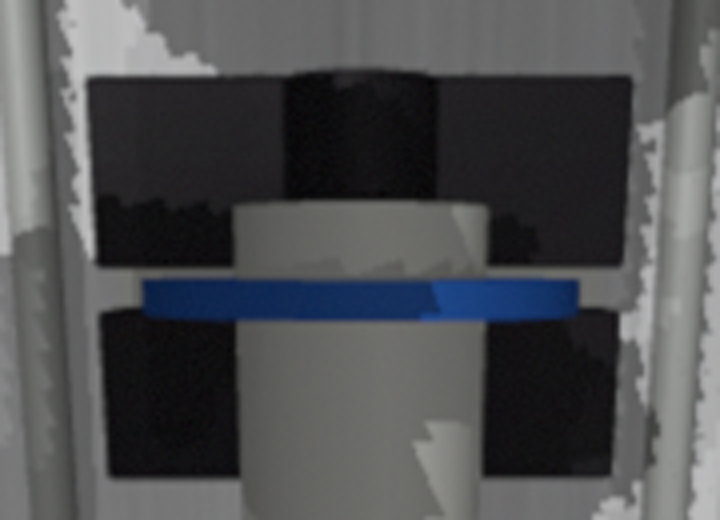

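```bash
python3 - <<'E'
from h import *
def pr(t):
    s=get_state(); print(t,round(s['clock'],2),s['position'].round(1),s['force'].round(2),s['moment'].round(3),round(s['finger_gap'],2)); return s
G=[531.6,-164.7]
print(env.move_l([*G,62],v=60,guard=5)); pr('a')
print(env.move_l([*G,53.5],v=18,guard=4)); pr('b')
print(env.move_l([*G,50],v=10,guard=4)); pr('c')
E
```

```text
False
a 21.68 [ 531.3 -164.7   61.5] [ 0.15 -0.16 -1.41] [-0.104  0.075 -0.053] 28.85
False
b 22.3 [ 531.6 -164.8   53.5] [-0.53 -0.51 -1.86] [-0.072  0.095 -0.017] 29.55
True
c 22.62 [ 531.9 -164.8   51. ] [0.47 0.32 4.88] [0.011 0.018 0.067] 28.93
```

```bash
python3 - <<'E'
from h import *
def pr(t):
    s=get_state(); print(t,round(s['clock'],2),s['position'].round(1),s['force'].round(2),s['moment'].round(3),round(s['finger_gap'],2),s['q'].round(2)); return s
hand.set_gripper(56); s=pr('open')
env.move_l([*s['position'][:2],150],v=180); env.dwell(0.1); pr('up')
snap('wrist','w_seat'); 
im,P,d=cloud('w_seat'); ok=d>0; v,u=np.mgrid[0:400,0:640]; hsv=cv2.cvtColor(im,cv2.COLOR_RGB2HSV)
a=np.deg2rad(75.85); Y=np.array([np.cos(a),np.sin(a)]); X=np.array([np.sin(a),-np.cos(a)]); O=np.array([531.5,-165.1])
Q=np.stack([(P[...,:2]-O)@X,(P[...,:2]-O)@Y,P[...,2]],-1)
m=ok&(abs(Q[...,0])<3)&(Q[...,1]>-90)&(Q[...,1]<75)&(Q[...,2]>60)&(Q[...,2]<100)
p=Q[m]; print(len(p))
for y in range(-90,80,20):
    k=p[(p[:,1]>y)&(p[:,1]<y+20)]; print(y,len(k),np.median(k[:,2]) if len(k) else None)
E
```

```text
open 23.23 [ 531.4 -164.5   50.6] [-0.73 -0.57  0.66] [-0.077  0.072  0.033] 55.64 [-0.56  0.7   1.02  2.04 -0.8   0.86  0.68]
up 24.03 [ 530.8 -164.2  148.9] [ 0.95 -0.48  0.72] [-0.118  0.056 -0.053] 55.91 [-0.68  0.59  1.19  1.98 -0.65  1.02  0.57]
1441
-90 128 75.18609312793383
-70 146 75.20146557826381
-50 150 75.15541687330305
-30 157 75.09967865314206
-10 174 74.98261999519829
10 193 75.1439472142371
30 208 75.38536992665426
50 225 74.99935019087312
70 60 74.86648197855972
```

View pics/w_seat.png

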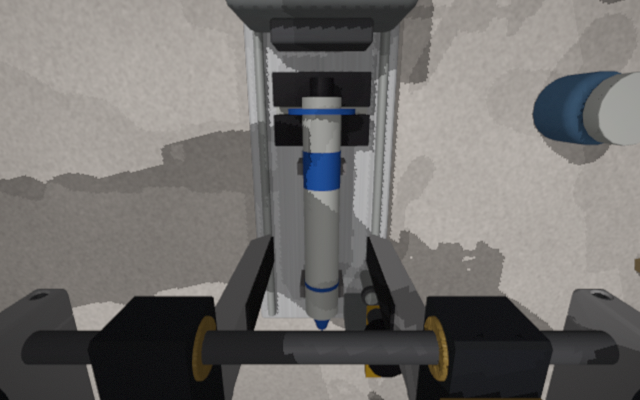

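```bash
python3 - <<'E'
from h import *
def pr(t):
    s=get_state(); print(t,round(s['clock'],2),s['position'].round(1),s['force'].round(2),s['moment'].round(3),round(s['finger_gap'],2),s['q'].round(2)); return s
hand.set_gripper(60)
env.movep([555.0,-255.4,175],quat(PY)); env.dwell(0.1); pr('hover')
snap('wrist','w_park')
im,P,d=cloud('w_park'); ok=d>0; v,u=np.mgrid[0:400,0:640]; hsv=cv2.cvtColor(im,cv2.COLOR_RGB2HSV)
m=ok&(hsv[...,0]>15)&(hsv[...,0]<35)&(hsv[...,1]>150)&(P[...,2]>85)&(P[...,2]<100)&(v<300)
p=P[m]; rect('bar',p); rect('bartop',p[p[:,2]>89])
m=ok&(P[...,2]>118)&(P[...,2]<150)&(u>280)&(u<360)&(v>200)&(v<320); rect('knob',P[m])
E
```

```text
hover 25.8 [ 555.  -254.9  174.7] [-0.38  0.28  1.01] [-0.06  -0.023  0.041] 60.22 [-0.23  0.44  0.73  1.82 -0.34  1.01  1.96]
bar 1099 z 90.9 c [ 548.1 -283.5] sz [67.  14.2] ang 76.4
bartop 983 z 91.0 c [ 548.1 -283.5] sz [67.  14.2] ang 76.4
knob 1500 z 140.6 c [ 554.8 -255.2] sz [27.2 27.1] ang 81.48
```

View pics/w_park.png

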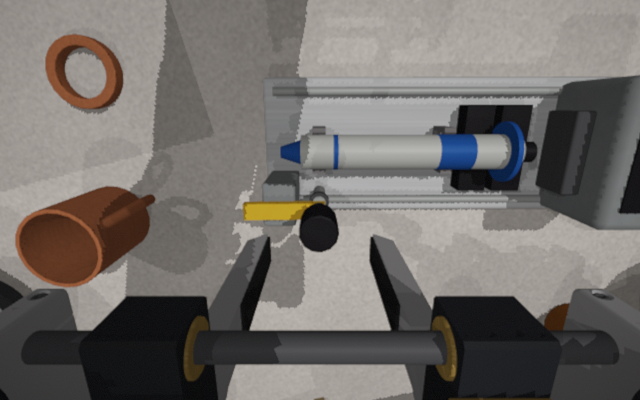

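```bash
python3 - <<'E'
from h import *
def pr(t):
    s=get_state(); print(t,round(s['clock'],2),s['position'].round(1),s['force'].round(2),s['moment'].round(3),round(s['finger_gap'],2),s['q'].round(2)); return s
K=[554.9,-255.3]
print(env.move_l([*K,118],v=80,guard=6)); pr('down')
hand.set_gripper(20); s=pr('grip')
env.move_l([*K,129],v=30); s=pr('lift')
q=s['q'].copy(); q[6]-=np.deg2rad(90.5)
env.set_joints(q); env.dwell(0.1); pr('turned')
snap('wrist','w_back')
snap('top','t_back')
E
```

```text
False
down 26.72 [ 555.1 -255.5  118.3] [-0.22 -0.19  0.42] [0.041 0.01  0.087] 60.32 [-0.19  0.51  0.68  1.87 -0.4   0.91  2.01]
grip 27.32 [ 555.  -255.4  118.1] [-0.2  -0.2   2.38] [-0.211  0.117  0.016] 27.74 [-0.19  0.51  0.68  1.87 -0.4   0.91  2.01]
lift 27.84 [ 554.8 -255.4  128.9] [ 2.06 -3.39 -8.57] [-0.802 -0.337 -0.031] 27.47 [-0.19  0.49  0.69  1.86 -0.39  0.92  2.  ]
turned 29.4 [ 555.7 -255.3  129.1] [ 5.12 -3.57 -9.29] [-0.799 -1.482 -0.037] 27.14 [-0.19  0.49  0.69  1.86 -0.39  0.92  0.42]
```

View pics/w_back.png

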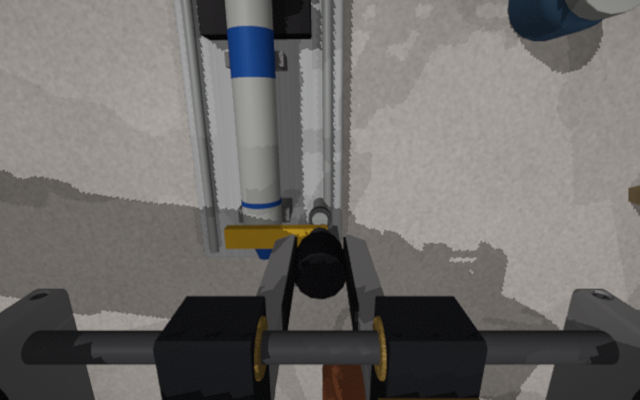

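```bash
python3 - <<'E'
from h import *
def pr(t):
    s=get_state(); print(t,round(s['clock'],2),s['position'].round(1),s['force'].round(2),s['moment'].round(3),round(s['finger_gap'],2)); return s
im,P,d=cloud('w_back'); ok=d>0; v,u=np.mgrid[0:400,0:640]; hsv=cv2.cvtColor(im,cv2.COLOR_RGB2HSV)
m=ok&(hsv[...,0]>15)&(hsv[...,0]<35)&(hsv[...,1]>150)&(P[...,2]>90)&(P[...,2]<110)&(v<250)&(u<290)
rect('bar',P[m])
K=[555.3,-255.3]
env.move_l([*K,116],v=40); pr('a')
env.move_l([*K,112.5],v=20,guard=4.5); pr('b')
print(env.move_l([*K,108],v=8,guard=5)); pr('c')
E
```

```text
bar 1286 z 101.8 c [ 515.2 -244.7] sz [14.1 42.7] ang 76.08
a 29.98 [ 555.7 -255.3  115.4] [ 4.55 -2.46 -6.39] [-0.748 -1.274  0.008] 27.51
b 30.3 [ 555.7 -255.3  112. ] [ 5.19 -4.11 -6.5 ] [-0.834 -1.409 -0.055] 27.51
True
c 30.68 [ 555.9 -255.5  109.9] [ 2.03 -0.98  2.99] [-0.174 -0.155 -0.043] 27.44
```

```bash
python3 - <<'E'
from h import *
def pr(t):
    s=get_state(); print(t,round(s['clock'],2),s['position'].round(1),s['force'].round(2),s['moment'].round(3),round(s['finger_gap'],2)); return s
hand.set_gripper(60); s=pr('open')
env.move_l([*s['position'][:2],170],v=150); pr('up')
env.movep([590,-190,240],quat(PY)); env.dwell(0.1); pr('view')
snap('wrist','w_end'); snap('top','t_end')
im,P,d=cloud('w_end'); ok=d>0; v,u=np.mgrid[0:400,0:640]; hsv=cv2.cvtColor(im,cv2.COLOR_RGB2HSV)
a=np.deg2rad(75.85); Y=np.array([np.cos(a),np.sin(a)]); X=np.array([np.sin(a),-np.cos(a)]); O=np.array([531.5,-165.1])
Q=np.stack([(P[...,:2]-O)@X,(P[...,:2]-O)@Y,P[...,2]],-1)
m=ok&(hsv[...,0]>15)&(hsv[...,0]<35)&(hsv[...,1]>150)&(P[...,2]>78)&(P[...,2]<95)&(v<250); rect('bar',P[m])
for y in range(-70,75,20):
    k=Q[ok&(abs(Q[...,0])<3)&(Q[...,1]>y)&(Q[...,1]<y+20)]; print(y,np.median(k[:,2]).round(1))
E
```

```text
open 31.37 [ 555.8 -255.5  109.8] [ 0.34 -0.56 -0.3 ] [-0.043  0.107  0.002] 60.38
up 31.92 [ 555.7 -255.2  169.6] [-0.35 -0.2  -1.41] [-0.011  0.072  0.016] 60.04
view 33.22 [ 589.7 -190.2  239.3] [-0.36 -0.38  0.37] [ 0.015 -0.001 -0.031] 60.33
bar 813 z 82.5 c [ 523.8 -247.7] sz [14.5 60.2] ang 75.77
-70 75.0
-50 75.1
-30 75.1
-10 74.9
10 75.3
30 75.3
50 74.9
70 75.5
```

View pics/w_end.png

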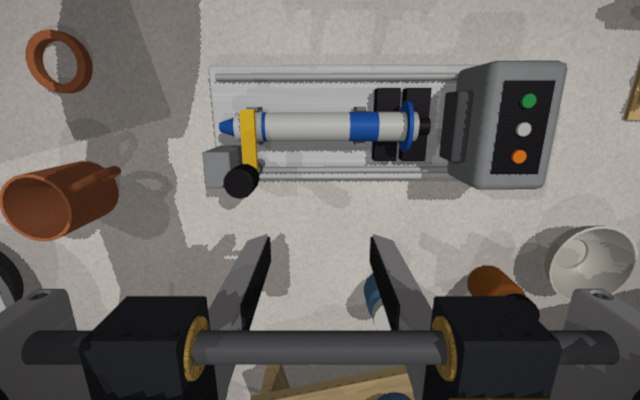

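View pics/t_end.png

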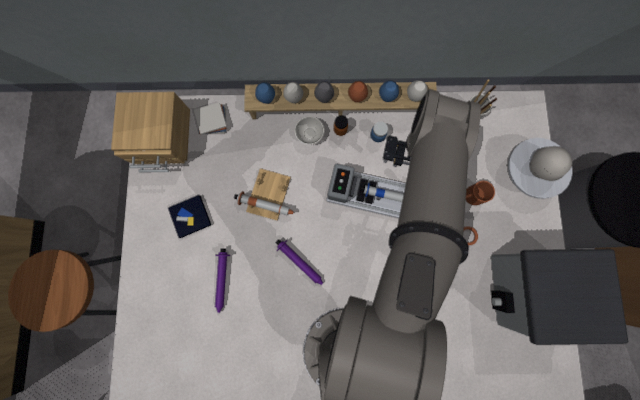

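The final pictures show the bar square across the barrel at (248,140). The flange sits in the slot at (408,125), the barrel is level, and the orange spare and the bystanders haven't moved. I'm handing the job in.

```bash
python3 - <<'E'
from h import *
env.job_done(); print('done',get_state()['clock'])
E
```

```text
the job is handed in; nothing more can be done
the job is handed in; nothing more can be done
```

The job is done and handed in, at about 33 s of the 72 s allowed.

- **Bar aside:** I lifted the bar by its knob, turned it aside and lowered it on to its rest, where it touched at the expected height.
- **Cartridge:** I took the blue-banded cartridge from the rack and lined its flange up with the slot to about 0.1 mm in the wrist image. It went in at the first try, with no contact on the holder top. It seated at axis height 62 mm with a force change of about 6 N.
- **Bar back:** I turned the bar back over the barrel and eased it down at 8 mm/s. The tool was pressing about 3 N on the bar when I let go.

**Last checks:**
- **Barrel:** it is level to about 0.5 mm along its length. Its top reads 75.1 mm, or about 76.7 mm after correcting a steady 1.6 mm low camera reading; 77 mm is expected.
- **Bar:** it lies within about 0.2° of square, resting on the barrel.
- **Surroundings:** the orange spare and the bystanders I could see had not moved, and the gripper is clear. No check failed.

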